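# Swing the bean pot's handle in over the coaster

### The arm

A 6-joint arm with a two-finger parallel gripper is mounted at the origin on the work surface. World frame = base frame: x ahead of the robot, y to its left, z up, the work surface at z = 0. Lengths are in m, angles in degrees, forces in N, time in s.
With the tool pointing down it reaches from about 0.35 to 0.875 m from the base axis. Payload 4.2 kg.
Tool frame: the origin (TCP) lies midway between the tips of the shut fingers; the grasp point (between the pads) lies 19 mm behind it; y points along the fingers, z is the direction in which the jaws open and shut, and the axes are right-handed (so a half turn about y gives the same grasp; the last joint's range is limited). The gripper opens to 87 mm and grips with 3 to 60 N. Pads are 19 mm wide; open, the fingers measure 117 mm over their backs; the gripper's body (75 mm by 190 mm) begins 51 mm behind the grasp point.
Start: joints at [-53.824, 22.042, 0.453, 0, -68.411, -14.817], TCP at [0.228, -0.582, 0.223] pointing down, gripper open.
Joint ranges: [-179.83, 179.83], [-69.29, 118.12], [-61.27, 80.66], [-181.25, 117.63], [-171.15, -9.14], [-177.46, 177.46]. Speed limits (degrees/s): [159.86, 159.86, 180, 180, 180, 180].

### API

Orientations are given as [roll, pitch, yaw] about the fixed x, y, z axes, in that order (R = Rz(yaw) Ry(pitch) Rx(roll)).
In Python, from workcell import env gives the robot as it stands. The module is installed in compiled form; this text tells all that it offers. Calls block until the motion is done:
- env.goto(position, orientation): joint-space move of the TCP to a pose.
- env.move_straight(position, rotation=None, rate=0.15, force_limit=None): straight line of the TCP; rotation=None keeps the orientation; rate is the mean speed in m/s. With force_limit (N) it stops when the force on the tool has changed by that much, and returns True; else False.
- env.set_joints(angles): joint-space move.
- env.gripper_to(opening, grasp_force=None): opening from 0.0 (shut) to 1.0 (fully open); grasp_force is the grip in N (None keeps the last); returns when the fingers have stopped.
- env.dwell(seconds).
- env.inverse_kinematics(position, orientation): joint angles nearest the present ones, or None.
- env.read_state(): the state.
- env.grab_frame(name): name is "scene" or "top" or "wrist"; returns a dict with "image" (480x640x3 uint8, blue, green, red), "fx", "fy", "cx", "cy" (pixels), "position" and "orientation" of the camera in the world. Camera axes: x right, y up, looking along -z (the intrinsics and any distortion apply to the point x, -y, -z); pixel columns grow to the right and rows downward; lengths in m; the calibration is good to about 2 mm. A picture is of the moment at which its call begins. There is no depth.
A pose or a line that the arm cannot do raises env.Unreachable and nothing moves.
- env.close_job(): hands the job in, once; it reports no verdict.
Trained networks look in a picture, given as the dict that the camera call returned (one of the last four; its "shot" number tells which), for a name from the list of things; names that differ only in an ending like _2 or _b are one class to them, and where a whole thing is asked for, a point or a joint stands for the part that bears it (a point fixed in the world has none). Each returns a list of dicts, best first, with "score" (0 to 1); they miss things now and then, are a little off and sometimes report something else, mostly with a low value. They report only what shows in the picture. A call takes as long as a camera call. They do not tell look-alikes from the thing itself.
- env.search_frame(picture, thing): "xyz" ([x, y, z] in m, in world coordinates, good to about 4 mm: the middle of the surface that is visible of it).
- env.trace(picture, thing): "mask" (480x640 bool, what is visible of it).
The state is a dict: "clock": time; "joint_positions": joint angles; "qvel": joint speeds; "joint_torque": joint torques, N m; "position": TCP position; "tool_rot": TCP orientation; "force": force on the tool from outside, world axes, zero at the start; "wrist_torque": the same for the moment, N m; "opening": opening from 0.0 (shut) to 1.0 (fully open).
Only numpy, scipy, OpenCV 4.12 (cv2) and the standard library are available. Lean on these libraries where they do the work, as an engineer would, in place of code of your own. Each camera call takes 0.05 s, during which the arm holds its last target. There are 200 camera calls.

### The job

The bean pot's handle sticks out over the front edge of the oak shelf, where someone will catch it. Without lifting the pot, turn it where it stands on its tile until the end of the handle is over the round slate coaster, then let go. Keep the lid on, and do not shift the coaster, the lotion dispenser and its white dish, the vase or the cup.

Things in the scene. Friction and masses are not known exactly. Their poses are not given: they have to be found in the camera images.
- pot_center (a point): Centre of the loose round brown clay bean pot: on its axis, 40 mm above its foot. Its x axis points along the handle, z up. The pot is 142 mm across at the belly, 112 mm at the foot, 80 mm high, 0.45 to 0.8 kg; the lid's knob ends 109 mm above the foot. It stands loose on the tile, with no pivot: it slides and turns when the handle is moved and tips if the handle is pressed down.
- handle_grip (a point): A good place to pinch the handle from above: on its centre line, 145 mm from the pot's axis. The straight level handle is 22 mm wide and 18 mm tall and runs from 62 to 195 mm from the axis, its centre line 55 mm above the pot's foot and 63 mm above the shelf. At the start it points roughly away from the robot, over the shelf's front edge (x = 0.63). Axes as pot_center.
- handle_end (a point): The outer end of the handle, 195 mm from the pot's axis, half-way up the handle. Axes as for pot_center.
- lid_center (a point): Centre of the loose clay lid, at the level of the pot's rim (80 mm above its foot) on the lid's axis. Lid 128 mm across, with a knob on top; a 6 mm deep plug drops into the pot's mouth with about 5 mm of play.
- tile: Fixed square terracotta tile under the pot, 180 x 180 x 8 mm, lying on the shelf; origin at the centre of its underside.
- coaster: Loose round dark slate coaster, 100 mm across, 8 mm thick, lying flat on the shelf to the left or the right of the pot, 175 to 210 mm from the tile's centre; origin at the centre of its underside.
- dish: Loose white melamine dish, 100 x 86 x 18 mm, open on top, floor 5 mm thick, on the other side of the pot from the coaster; origin at the centre of its underside. The dispenser stands in it.
- dispenser: Loose pale green lotion dispenser bottle with a steel push pump, 68 mm across and 156 mm tall, its spout reaching 47 mm from the axis along its x axis; origin at the centre of its underside.
- vase: Loose cream ceramic vase, 88 mm across at the belly, 140 mm tall, behind the pot on one side (towards the robot); origin at the centre of its underside.
- cup: Loose blue ceramic cup, 76 mm across, 75 mm tall, behind the pot on the side without the vase; origin at the centre of its underside.
There are look-alikes about, which are no part of the job. There is more than one size of the part that bears lid_center; the job needs the middle-sized.

How it is judged:
By the outcome, as a careful person would: the job done as asked, in the order asked, and still so for the second after the job is handed in, with the robot touching nothing.
It also fails if it takes over 43 s, if anything falls off the work surface, if the arm or the gripper's body presses on something with over 40 N, if the wrist force passes 120 N, or if a joint passes its speed limit or range.

## Working session

There is one attempt and no reset: what is moved stays moved. The work goes in short steps, each a Python script; the robot and the scene stay as the last script left them, time stands still between calls to the robot, and variables do not carry over. Pictures are saved under pics/ and viewed, about 8 in all and at most 12, crops included, and the job is handed in when it is done.

```bash
mkdir -p pics; python3 - <<'E'
from workcell import env
import cv2,numpy as np
for n in ["scene","top"]:
    p=env.grab_frame(n); cv2.imwrite(f"pics/{n}1.png",p["image"])
    print(n,p["position"],p["orientation"],p["fx"],p["cx"],p["cy"],[k for k in p])
    for t in ["pot_center","handle_grip","handle_end","lid_center","tile","coaster","dish","dispenser","vase","cup"]:
        print(t,[(np.round(d["xyz"],3).tolist(),round(d["score"],2)) for d in env.search_frame(p,t)])
print(env.read_state())
E
```

```text
scene [0.91235871 0.4692211  1.12670525] [ 31.6714175   -0.68523802 144.83108548] 592.1541739156949 323.58858948445305 243.7949313793258 ['image', 'fx', 'fy', 'cx', 'cy', 'position', 'orientation', 'shot']
pot_center [([0.582, -0.024, 0.07], 0.66)]
handle_grip [([0.585, -0.023, 0.072], 0.57)]
handle_end [([0.584, -0.023, 0.067], 0.59)]
lid_center [([0.422, -0.439, 0.023], 0.89), ([0.341, -0.055, 0.012], 0.87), ([0.529, -0.033, 0.098], 0.84)]
tile [([0.558, 0.018, 0.006], 0.58), ([0.362, -0.25, 0.047], 0.54)]
coaster [([0.53, -0.227, 0.012], 0.88)]
dish [([0.553, 0.176, 0.002], 0.91)]
dispenser [([0.544, 0.165, 0.106], 0.64)]
vase [([0.403, 0.188, 0.088], 0.69)]
cup [([0.363, -0.253, 0.048], 0.75), ([0.554, 0.172, 0.004], 0.57), ([0.58, -0.022, 0.073], 0.37), ([0.529, -0.034, 0.097], 0.31)]
top [ 0.45370648 -0.04906871  1.04956179] [  2.57771535   0.3597435  -89.2412714 ] 436.45563562754717 317.5153054320488 231.5820281181261 ['image', 'fx', 'fy', 'cx', 'cy', 'position', 'orientation', 'shot']
pot_center [([0.612, -0.063, 0.07], 0.87)]
handle_grip [([0.612, -0.06, 0.069], 0.7)]
handle
[... 433 characters left out ...]
[([0.364, -0.258, 0.027], 0.92)]
{'clock': 1.1, 'joint_positions': array([-5.38229685e+01,  2.20416857e+01,  4.51350468e-01, -1.04285371e-03,
       -6.84095711e+01, -1.48156942e+01]), 'qvel': array([ 0.05612681,  0.04531435, -0.0217696 ,  0.16205646, -0.05619932,
       -0.04484802]), 'joint_torque': array([ 1.63382856e-04, -3.90474880e+01,  1.87624508e+01,  4.22442466e+00,
        1.54000096e-02, -2.50343635e-05]), 'position': array([ 0.22766352, -0.58203376,  0.22253857]), 'tool_rot': array([-8.99998426e+01, -9.61406625e-04,  2.13609535e+01]), 'force': array([ 0.88663084, -0.09928498,  0.4453461 ]), 'wrist_torque': array([0.04201147, 0.002289  , 0.07489138]), 'opening': 0.996902056041544}
```

View pics/scene1.png

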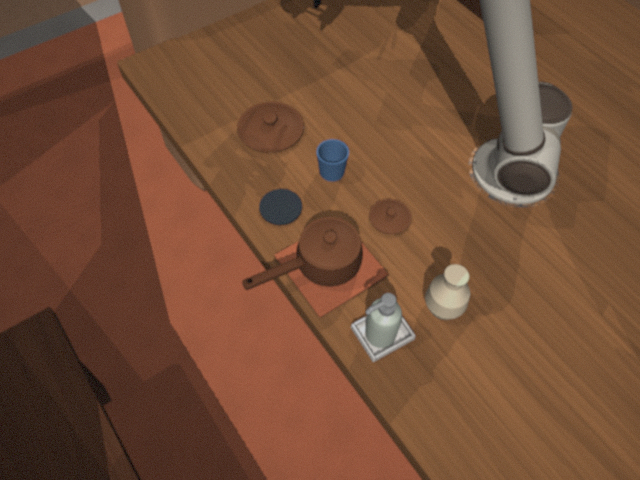

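View pics/top1.png

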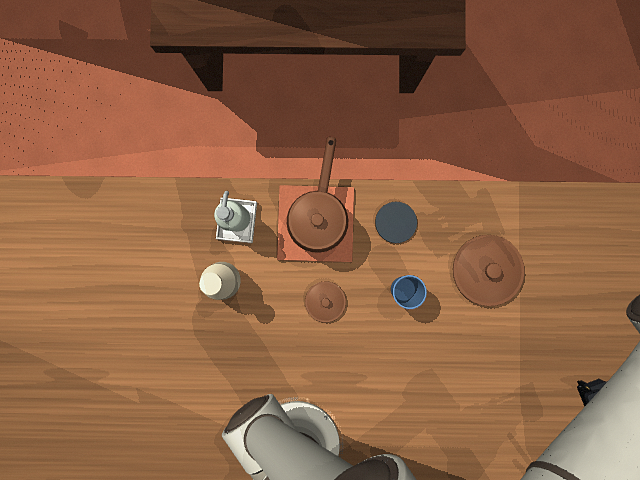

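The scene shows the pot with its handle over the edge. In the top view:

| Item | Pixel |
|---|---|
| Pot | (317,220) |
| Handle end | (331,140) |
| Coaster | (396,222) |
| Dish and dispenser | (236,221) |
| Vase | (218,282) |
| Cup | (409,292) |

Lids in the top view are at (326,302), (488,271) and (317,220). The first is small, the second is large, and the one on the pot is the middle-sized, so it is the one meant. I'll confirm that in a crop and fit the pot pose to the masks.

```bash
cat > h.py <<'E'
from workcell import env
import cv2,numpy as np
from scipy.spatial.transform import Rotation as R
from scipy.optimize import minimize
def proj(p,X):
    c=(np.asarray(X)-p["position"])@R.from_euler("xyz",p["orientation"],degrees=True).as_matrix()
    return np.c_[p["cx"]+p["fx"]*c[:,0]/-c[:,2], p["cy"]-p["fy"]*c[:,1]/-c[:,2]]
def back(p,uv,z):
    uv=np.atleast_2d(uv).astype(float)
    d=np.c_[(uv[:,0]-p["cx"])/p["fx"],-(uv[:,1]-p["cy"])/p["fy"],-np.ones(len(uv))]@R.from_euler("xyz",p["orientation"],degrees=True).as_matrix().T
    return p["position"]+d*((z-p["position"][2])/d[:,2])[:,None]
def hull(m,p,X):
    q=cv2.convexHull((proj(p,X)*16).astype(np.int32)); cv2.fillConvexPoly(m,q,1,cv2.LINE_8,4)
t=np.linspace(0,2*np.pi,60)
def circ(x,y,r,z): return np.c_[x+r*np.cos(t),y+r*np.sin(t),0*t+z]
def sil(p,x,y,f):
    m=np.zeros((480,640),np.uint8)
    hull(m,p,np.r_[circ(x,y,.056,.008),circ(x,y,.071,.045),circ(x,y,.064,.088)])
    f=np.radians(f);e=np.array([np.cos(f),np.sin(f)]);n=np.array([-e[1],e[0]])
    hull(m,p,[[*(np.array([x,y])+r*e+s*n),z] for r in(.05,.195) for s in(-.011,.011) for z in(.054,.072)])
    return m
def potmask(p):
    m=env.trace(p,"pot_center")[0]["mask"].copy()
    ref=np.argwhere(m).mean(0)
    for d in env.trace(p,"lid_center"):
        if np.linalg.norm(np.argwhere(d["mask"]).mean(0)-ref)<45: m|=d["mask"]
    return m
def fit(ps,x0):
    ms=[potmask(p) for p in ps]
    def cost(v):
        return sum(cv2.GaussianBlur((sil(p,v[0]/100,v[1]/100,v[2]*3)-m.astype(float)),(5,5),1).__abs__().sum() for p,m in zip(ps,ms))
    best=min((minimize(cost,[x0[0]*100,x0[1]*100,(x0[2]+d)/3],method="Nelder-Mead",options=dict(initial_simplex=np.array([x0[0]*100,x0[1]*100,(x0[2]+d)/3])+np.r_[np.zeros((1,3)),np.eye(3)*1.5])) for d in(-6,6)),key=lambda r:r.fun)
    v=best.x; return np.array([v[0]/100,v[1]/100,v[2]*3]),best.fun,ms
E
python3 - <<'E'
from h import *
ps=[env.grab_frame(n) for n in("top","scene")]
v,c,ms=fit(ps,[.525,-.045,-10]); print("both",v,c,[int(m.sum()) for m in ms])
for p in ps: print(fit([p],v)[:2])
im=ps[0]["image"].copy()
for p in ps:
    d=env.trace(p,"coaster")[0]["mask"].astype(np.uint8)
    (e,ax,_)=cv2.fitEllipse(max(cv2.findContours(d,0,1)[0],key=len)); print("coaster",back(p,e,.007)[0],ax)
    for d in env.trace(p,"lid_center"):
        e,ax,_=cv2.fitEllipse(max(cv2.findContours(d["mask"].astype(np.uint8),0,1)[0],key=len)); print("lid",np.round(e),ax,back(p,e,.09)[0],d["score"])
out=[]
for p,(a,b) in zip(ps,((260,120),(230,190))):
    im=p["image"].copy()
    cs=cv2.findContours(sil(p,*v),0,1)[0]; cv2.drawContours(im,cs,-1,(0,255,0),1)
    out.append(cv2.resize(np.hstack([p["image"][b:b+150,a:a+180],im[b:b+150,a:a+180]]),None,fx=2.2,fy=2))
# big: pile
cv2.imwrite("pics/crop.png",np.vstack(out)); 
for yaw in (v[2],-50,-90):
  f=np.radians(yaw); P=[v[0]+.145*np.cos(f),v[1]+.145*np.sin(f),.044]
  for o in(0,180): print(yaw,o,env.inverse_kinematics(P,[-90,0,yaw+o]))
E
```

```text
both [ 0.52180633 -0.04130192 -9.01155373] 576.5720061893757 [3473, 4201]
(array([ 0.52296999, -0.04138674, -8.8852009 ]), np.float64(181.28770454430708))
(array([ 0.52262212, -0.04172771, -9.11729419]), np.float64(384.84318576713827))
coaster [ 0.52602609 -0.23005129  0.007     ] (39.79407501220703, 41.076297760009766)
lid [325. 302.] (39.368194580078125, 40.65013885498047) [ 0.34391835 -0.06094193  0.09      ] 0.91
lid [488. 270.] (70.25092315673828, 70.92767333984375) [ 0.41749977 -0.4169542   0.09      ] 0.65
lid [317. 220.] (57.009376525878906, 57.58698654174805) [ 0.52254114 -0.04029173  0.09      ] 0.58
coaster [ 0.52755044 -0.22819803  0.007     ] (35.44054412841797, 42.52065658569336)
lid [329. 243.] (51.47661209106445, 60.73936462402344) [ 0.52329552 -0.0409713   0.09      ] 0.86
lid [270. 126.] (49.556861877441406, 65.6958236694336) [ 0.45106596 -0.38200683  0.09      ] 0.74
lid [390. 216.] (33.6751823425293, 41.31835174560547) [ 0.378733   -0.02251639  0.09      ] 0.68
-9.011553725887858 0 [ 8.34039858e+00  3.52366718e+01 -4.83550618e+00 -2.54444375e-14
 -4.99278221e+01 -1.07351952e+02]
-9.011553725887858 180 [ 8.34039858e+00  3.52366718e+01 -4.83550618e+00  2.54444375e-14
 -4.99278221e+01  7.26480477e+01]
-50 0 [ 6.92469640e-01  3.25074951e+01 -1.02817268e+01 -2.54444375e-14
 -4.72107780e+01 -1.40692470e+02]
-50 180 [ 6.92469640e-01  3.25074951e+01 -1.02817268e+01  2.54444375e-14
 -4.72107780e+01  3.93075304e+01]
-90 0 [  -2.88527196   26.40720791  -22.13061788    0.          -41.46217422
 -177.11472804]
-90 180 [ -2.88527196  26.40720791 -22.13061788   0.         -41.46217422
   2.88527196]
```

View pics/crop.png

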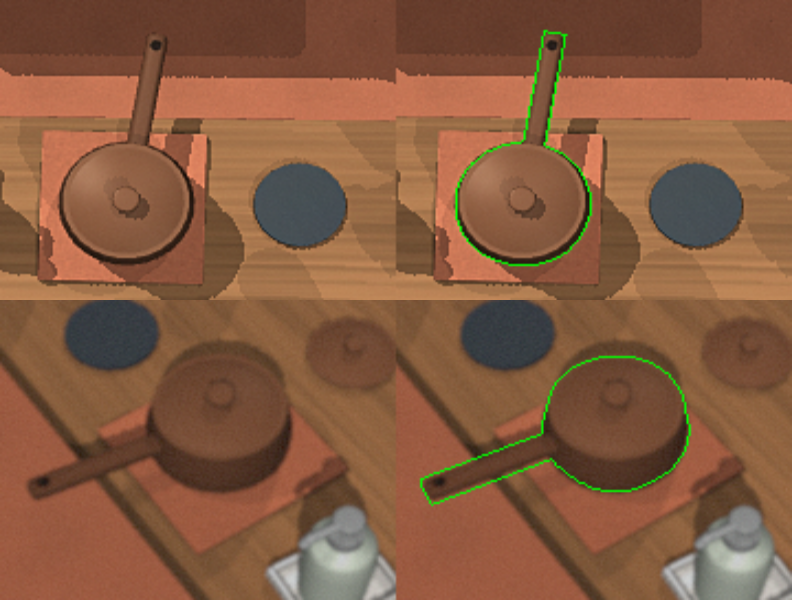

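The crop confirms the middle-sized lid is on the pot, with the fitted outline matching in both views. The pot is at (0.5225, -0.0414) with its handle at -9°. The coaster is at (0.527, -0.229), so the target heading is about -88.6°. Now to grip the handle and swing it along the arc.

```bash
python3 - <<'E'
from h import *
C=np.array([.5225,-.0414]); a0=-9.0
def P(a,z): f=np.radians(a); return [C[0]+.145*np.cos(f),C[1]+.145*np.sin(f),z]
def s(l):
    st=env.read_state(); print(l,round(st["clock"],2),np.round(st["position"],4),st["tool_rot"].round(1),"F",st["force"].round(1),"T",st["wrist_torque"].round(2),round(st["opening"],3))
env.gripper_to(0.6)
env.goto(P(a0,.20),[-90,0,a0+180]); s("above")
print(env.move_straight(P(a0,.044),rate=.12,force_limit=15)); s("down")
env.gripper_to(0.0,grasp_force=25); s("grip")
p=env.grab_frame("top"); q=env.grab_frame("scene")
print(fit([p,q],[*C,a0])[:2])
for a in (-12,-15,-18,-21): 
    env.move_straight(P(a,.044),[-90,0,a+180],rate=.05); s(a)
p=env.grab_frame("scene"); cv2.imwrite("pics/g.png",p["image"][100:340,150:470])
E
```

```text
above 5.08 [ 0.6656 -0.065   0.2001] [-90.    0.  170.9] F [-0.2  0.2  0.3] T [-0.13  0.15 -0.  ] 0.597
False
down 6.53 [ 0.6664 -0.064   0.045 ] [-9.00e+01  1.00e-01  1.71e+02] F [-0.8 -0.6 -0.8] T [-0.05  0.14 -0.04] 0.599
grip 7.16 [ 0.6657 -0.0641  0.0441] [-90.  -0. 171.] F [-0.2 -0.8  1.3] T [-0.14  0.16  0.  ] 0.25
(array([ 0.52138805, -0.04075437, -9.6680125 ]), np.float64(4937.139266403384))
-12 7.76 [ 0.6644 -0.0717  0.0441] [-90.   0. 168.] F [-0.3 -0.3  0.6] T [-0.09  0.12 -0.12] 0.249
-15 8.06 [ 0.6627 -0.0789  0.0441] [-90.   0. 165.] F [0.4 0.  0.4] T [-0.04  0.   -0.12] 0.245
-18 8.36 [ 0.6606 -0.0861  0.0441] [-90.   0. 162.] F [-0.1 -0.1  1. ] T [-0.05  0.   -0.17] 0.249
-21 8.66 [ 0.658  -0.0933  0.0441] [-90.   0. 159.] F [0.  0.3 1.5] T [ 0.08 -0.03 -0.2 ] 0.246
```

View pics/g.png

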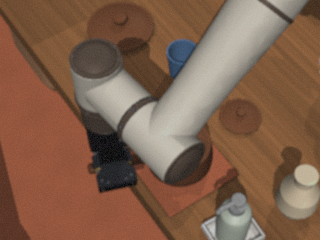

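The fingers hold the handle at an opening of about 22 mm, and forces are tiny. The arm hides the pot at crop (190,150), but nothing else is touched. I'll carry on with the arc, release, and check.

```bash
python3 - <<'E'
from h import *
C=np.array([.5225,-.0414])
def P(a,z,r=.145): f=np.radians(a); return [C[0]+r*np.cos(f),C[1]+r*np.sin(f),z]
def s(l):
    st=env.read_state(); print(l,round(st["clock"],2),np.round(st["position"],4),"F",st["force"].round(1),"T",st["wrist_torque"].round(2),round(st["opening"],3)); return st
for a in [*np.arange(-25,-88,-4),-88.6]:
    env.move_straight(P(a,.044),[-90,0,a+180],rate=.05); st=s(a)
    if np.linalg.norm(st["force"])>25: print("STOP");raise SystemExit
env.dwell(.2); env.gripper_to(.5); s("open")
env.move_straight(P(a,.20),rate=.12); s("up")
j=env.read_state()["joint_positions"]; j[0]-=50; env.set_joints(j); s("away")
ps=[env.grab_frame(n) for n in("top","scene")]
v,c,_=fit(ps,[*C,-88]); print(v,c); f=np.radians(v[2]); print("end",v[0]+.195*np.cos(f),v[1]+.195*np.sin(f))
for p in ps:
    for n in ["lid_center","coaster","dish","dispenser","vase","cup"]:
        print(n,[(np.round(d["xyz"],3).tolist(),round(d["score"],2)) for d in env.search_frame(p,n)][:3])
cv2.imwrite("pics/end.png",np.vstack([cv2.resize(ps[0]["image"][120:340,180:520],(680,300)),cv2.resize(ps[1]["image"][90:370,150:500],(680,300))]))
cv2.imwrite("pics/end_top.png",ps[0]["image"])
E
```

```text
-25 9.06 [ 0.654  -0.1026  0.044 ] F [0.4 0.1 0.9] T [ 0.11 -0.03 -0.22] 0.251
-29 9.41 [ 0.6494 -0.1116  0.0441] F [0.4 0.  1.4] T [ 0.08  0.01 -0.19] 0.245
-33 9.76 [ 0.6442 -0.1203  0.0441] F [0.9 0.1 1.5] T [ 0.12 -0.13 -0.19] 0.246
-37 10.11 [ 0.6384 -0.1286  0.0441] F [0.6 1.  1.1] T [ 0.14 -0.13 -0.2 ] 0.251
-41 10.46 [ 0.6321 -0.1364  0.0441] F [1.9 0.7 2.4] T [ 0.18 -0.21 -0.25] 0.252
-45 10.81 [ 0.6251 -0.1438  0.044 ] F [0.4 1.2 1.6] T [ 0.16 -0.19 -0.24] 0.248
-49 11.16 [ 0.6177 -0.1507  0.0441] F [1.6 0.4 1.6] T [ 0.13 -0.27 -0.22] 0.25
-53 11.51 [ 0.6099 -0.1571  0.044 ] F [0.9 0.1 0.8] T [ 0.13 -0.31 -0.31] 0.249
-57 11.86 [ 0.6016 -0.1629  0.044 ] F [1.2 1.  1.5] T [ 0.19 -0.31 -0.25] 0.251
-61 12.21 [ 0.5929 -0.1682  0.0441] F [1.8 1.2 2. ] T [ 0.08 -0.34 -0.21] 0.249
-65 12.56 [ 0.5839 -0.1727  0.044 ] F [ 2.1 -0.1  1.8] T [ 0.14 -0.42 -0.27] 0.251
-69 12.91 [ 0.5746 -0.1767  0.044 ] F [1.6 0.6 2.3] T [ 0.09 -0.38 -0.24] 0.25
-73 13.26 [ 0.565 -0.18   0.044] F [2.  0.6 0.8] T [ 0.09 -0.46 -0.22] 0.249
-77 13.61 [ 0.5553 -0.1826  0.044 ] F [ 1.3 -0.3  1.2] T [ 0.04 -
[... 554 characters left out ...]
2155e+01] 4214.5837924862635
end 0.5280276982882752 -0.23620230723257807
lid_center [([0.415, -0.44, 0.023], 0.88), ([0.522, -0.036, 0.1], 0.87), ([0.338, -0.065, 0.012], 0.67)]
coaster [([0.516, -0.235, 0.013], 0.62)]
dish [([0.499, 0.134, 0.006], 0.67)]
dispenser [([0.531, 0.143, 0.115], 0.77), ([0.52, -0.041, 0.095], 0.37)]
vase [([0.39, 0.165, 0.093], 0.55)]
cup [([0.362, -0.259, 0.028], 0.83)]
lid_center [([0.425, -0.438, 0.022], 0.72), ([0.531, -0.031, 0.101], 0.7), ([0.344, -0.056, 0.016], 0.63)]
coaster [([0.539, -0.227, 0.009], 0.57)]
dish [([0.551, 0.175, 0.004], 0.83)]
dispenser [([0.546, 0.164, 0.108], 0.58)]
vase [([0.402, 0.191, 0.086], 0.9)]
cup [([0.364, -0.251, 0.049], 0.8)]
```

View pics/end.png

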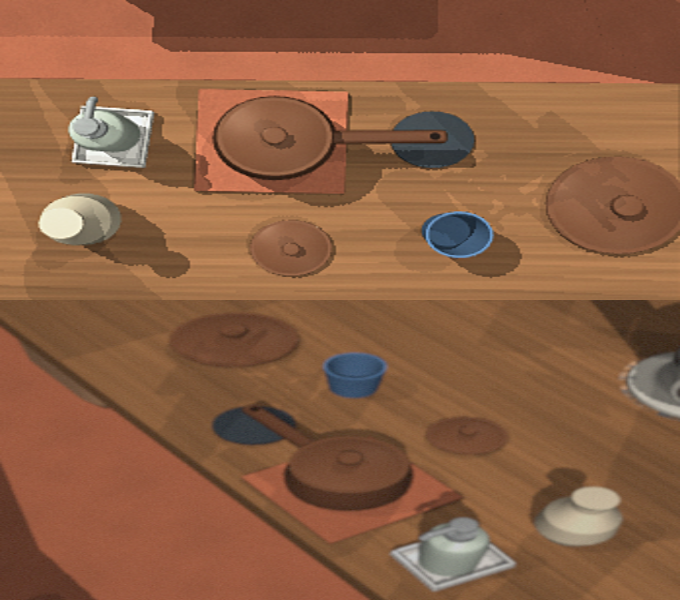

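The handle end at (437,137) in the upper crop lies over the coaster at (433,138). The lid is on, and everything else is where it was. Handing in.

```bash
python3 -c "
from workcell import env
env.close_job(); print(env.read_state()['clock'])"
```

```text
the job is handed in; nothing more can be done
the job is handed in; nothing more can be done
```

The job is handed in. I pinched the handle from above, swung it from -9° to about -88.5° around the pot's own axis without lifting, let go, and backed the arm away. This took about 19 s of the 43 s allowed.

- **Handle:** its end is at about (0.528, -0.236), some 7 mm from the coaster's centre at (0.527, -0.229). The final picture shows it over the coaster.
- **Pot and lid:** the pot's axis moved by less than 1 mm in the fit. The final picture shows the lid on.
- **Forces:** force readings, taken after each step of the move, stayed under about 4 N.
- **Other things:** the dish, dispenser, vase and cup were found within 4 mm of their starting positions, which is the networks' own accuracy.

Two checks were less clean:
- **Coaster position:** the network put it 9–12 mm from its first reading, in opposite directions in the two views. I put this down to the handle now partly hiding it, and the gripper never came near it.
- **Final pose fit:** the fit left a larger mismatch than the first one (4215 against 577). The likely cause is one incomplete mask, which I did not check. The fitted pose agrees with both the picture and the gripper's path.

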